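# Stack the kit of a wooden clock-tower model on its plinth

## Task

Assemble the wooden clock tower on its dark plinth: pick up the loose parts from the bench and stack them one by one, upright and centred on one another, from the bottom up: ground storey, clock storey, round lantern, and the roof last. Turn the two square storeys so that their sides run parallel to the plinth's sides (any of the four sides may be the front), set each part down without dropping it and let it go before fetching the next. Leave the little house, glue bottle, jar, sanding block and clamp where they are.

Things in the scene. Friction and masses are not known exactly. Their poses are not given: they have to be found in the camera images.
- plinth: The model's base: a dark-wood square slab 100 x 100 x 16 high, fixed so that it does not move, with a thin pale square line (71 mm, flat) around the tower's place in the middle of its flat top. Origin: centre of the underside; z up, x and y along its sides. The tower stands in the middle of the top, 16 mm above the origin.
- ground_storey: Lowest part of the tower, loose, solid wood, about 90 g: square block, straight walls 56 x 56, on a square skirting 64 x 64 that is 8 high; 44 high in all, flat top; a door and two windows on each of its four identical sides. Origin: centre of the underside; z up, x and y across its sides. Grip the walls above the skirting.
- clock_storey: Second part, loose, solid wood, about 70 g: square block, straight walls 44 x 44, on a square skirting 50 x 50 that is 6 high; 48 high in all, flat top; a round pale clock face on each of its four identical sides. Origin: centre of the underside; z up, x and y across its sides. Grip the walls above the skirting.
- lantern: Third part, loose, solid wood, about 40 g: round drum of diameter 36 on a round foot of diameter 44 that is 6 high; 38 high in all, flat top; eight tall narrow windows around it. Origin: centre of the underside; z up. Its turn does not matter. Grip the drum above the foot.
- roof: Top part, loose, wood, about 40 g: a round band of diameter 40, 26 high, flat underneath, that narrows above as a cone to a small ball; 65 high in all. Origin: centre of the underside; z up. Its turn does not matter. Grip the straight band (height 0 to 26).
- house: Bystander: finished little house model, 46 x 30, pale wood walls with a pitched brown roof 52 x 36 over all, about 36 high. Loose. Origin: centre of the underside.
- glue: Bystander: white glue bottle with an orange cap, diameter 36, 85 high, standing. Loose. Origin: centre of the underside.
- jar: Bystander: amber glass jar with a steel cap, diameter 44, 45 high, standing. Loose. Origin: centre of the underside.
- sanding_block: Bystander: cork sanding block 56 x 34 x 24 high, lying. Loose. Origin: centre of the underside; x along its length.
- clamp: Bystander: small dark steel U-shaped clamp lying flat, 12 high, about 46 x 52 across. Loose. Origin: on the underside, in the middle of the 52 mm back of the U; its arms reach 40 mm along +x.
Mind the look-alikes: they are no part of the job. Leave any green look-alike of the lantern alone. Leave any red look-alike of the ground_storey alone.

How it is judged:
On the way, in this order (a step that is already met when the one before it is completed fails the run):
1. the ground storey stands centred and square on the plinth, let go (horizontal distance between ground_storey and plinth below 0.01 m and z of ground_storey in the frame of plinth between 0.012 and 0.02 m and angle between ground_storey's own z axis and vertical below 0.08 rad and (angle between the x axis of ground_storey and the x axis of plinth, either way round below 0.2 rad or angle between the x axis of ground_storey and the y axis of plinth, either way round below 0.2 rad) and contact force between the fingers and ground_storey below 0.3 N and linear speed of ground_storey below 0.03 m/s), for 0.2 s.
2. the clock storey stands centred and square on the ground storey, let go (horizontal distance between ground_storey and plinth below 0.01 m and z of ground_storey in the frame of plinth between 0.012 and 0.02 m and angle between each of ground_storey, clock_storey's own z axis and vertical below 0.08 rad and (angle between the x axis of ground_storey and the x axis of plinth, either way round below 0.2 rad or angle between the x axis of ground_storey and the y axis of plinth, either way round below 0.2 rad) and horizontal distance between clock_storey and ground_storey below 0.01 m and z of clock_storey in the frame of ground_storey between 0.04 and 0.048 m and (angle between the x axis of clock_storey and the x axis of plinth, either way round below 0.2 rad or angle between the x axis of clock_storey and the y axis of plinth, either way round below 0.2 rad) and contact force between the fingers and clock_storey below 0.3 N and linear speed of clock_storey below 0.03 m/s), for 0.2 s.
3. the lantern stands centred on the clock storey, let go (horizontal distance between ground_storey and plinth below 0.01 m and z of ground_storey in the frame of plinth between 0.012 and 0.02 m and angle between each of ground_storey, clock_storey, lantern's own z axis and vertical below 0.08 rad and (angle between the x axis of ground_storey and the x axis of plinth, either way round below 0.2 rad or angle between the x axis of ground_storey and the y axis of plinth, either way round below 0.2 rad) and horizontal distance between clock_storey and ground_storey below 0.01 m and z of clock_storey in the frame of ground_storey between 0.04 and 0.048 m and (angle between the x axis of clock_storey and the x axis of plinth, either way round below 0.2 rad or angle between the x axis of clock_storey and the y axis of plinth, either way round below 0.2 rad) and horizontal distance between lantern and clock_storey below 0.01 m and z of lantern in the frame of clock_storey between 0.044 and 0.052 m and contact force between the fingers and lantern below 0.3 N and linear speed of lantern below 0.03 m/s), for 0.2 s.
4. the roof stands centred on the lantern, let go (horizontal distance between ground_storey and plinth below 0.01 m and z of ground_storey in the frame of plinth between 0.012 and 0.02 m and angle between each of ground_storey, clock_storey, lantern, roof's own z axis and vertical below 0.08 rad and (angle between the x axis of ground_storey and the x axis of plinth, either way round below 0.2 rad or angle between the x axis of ground_storey and the y axis of plinth, either way round below 0.2 rad) and horizontal distance between clock_storey and ground_storey below 0.01 m and z of clock_storey in the frame of ground_storey between 0.04 and 0.048 m and (angle between the x axis of clock_storey and the x axis of plinth, either way round below 0.2 rad or angle between the x axis of clock_storey and the y axis of plinth, either way round below 0.2 rad) and horizontal distance between lantern and clock_storey below 0.01 m and z of lantern in the frame of clock_storey between 0.044 and 0.052 m and horizontal distance between roof and lantern below 0.01 m and z of roof in the frame of lantern between 0.034 and 0.042 m and contact force between the fingers and roof below 0.3 N and linear speed of roof below 0.03 m/s), for 0.2 s.
At the end, for the whole second after the job is handed in: Ground storey, clock storey, lantern and roof stand on the plinth in that order, each resting on the one below (4 mm) and centred on it within 10 mm, upright within 0.08 rad, the square storeys parallel to the plinth within 0.2 rad (any quarter turn), all let go and at rest (all of step 4 and contact force between the fingers and ground_storey below 0.3 N and linear speed of each of ground_storey, clock_storey, lantern below 0.03 m/s and contact force between the fingers and clock_storey below 0.3 N and contact force between the fingers and lantern below 0.3 N); the robot touches nothing.
It fails at once if a tower part is dropped or sent flying (over 0.5 m/s while not held) ((linear speed of ground_storey above 0.5 m/s and contact force between the fingers and ground_storey below 0.1 N) or (linear speed of clock_storey above 0.5 m/s and contact force between the fingers and clock_storey below 0.1 N) or (linear speed of lantern above 0.5 m/s and contact force between the fingers and lantern below 0.1 N) or (linear speed of roof above 0.5 m/s and contact force between the fingers and roof below 0.1 N)).
It fails at once if the house, glue, jar, sanding block or clamp is pushed more than 20 mm from its place or knocked over (distance of any of house, glue, jar, sanding_block, clamp from where it was at the start of the episode above 0.02 m or angle between any of house, glue, jar, sanding_block, clamp's own z axis and vertical above 0.35 rad).
It also fails if it takes over 125 s, if anything falls off the work surface, if the arm or the gripper's body presses on something with over 40 N, if the wrist force passes 120 N, or if a joint passes its speed limit or range.

## Robot

A 7-joint arm with a two-finger parallel gripper is mounted at the origin on the work surface. World frame = base frame: x ahead of the robot, y to its left, z up, the work surface at z = 0. Lengths are in m, angles in rad, forces in N, time in s.
With the tool pointing down it reaches from about 0.425 to 0.875 m from the base axis. Payload 4.7 kg.
Tool frame: the origin (TCP) lies on the centre line of the jaws, within the pads' length; the fingertips stand 17 mm ahead of it and the grasp point (between the pads) lies 2 mm behind it (manip.tcp_to_tips is the distance from the TCP to the fingertips, in m); z points along the fingers, y is the line along which they close (so a half turn about z gives the same grasp; the last joint's range is limited). The gripper opens to 85 mm and grips with 20 to 120 N. Pads are 22 mm wide; open, the fingers measure 114 mm over their backs; the gripper's body (76 mm by 85 mm) begins 54 mm behind the grasp point. The pads swing forward as they close: fully open they stand 13 mm farther back than shut.
Start: joints at [1.301, 0.321, -0.07, 1.45, 0.023, 1.371, -0.057], TCP at [0.182, -0.624, 0.248] pointing down, gripper open.
Joint ranges: [-2.86, 2.86], [-0.3, 2.09], [-1.38, 1.24], [0.06, 2.45], [-1.56, 4.7], [0.09, 2.05], [-2.69, 2.69]. Speed limits (rad/s): [2.57, 2.57, 3.14, 3.14, 3.14, 3.14, 3.14].

## Interface

Orientations are given as a 3x3 rotation matrix whose columns are the frame's x, y, z axes.
In Python, from bench import manip gives the robot as it stands.
- The arm moves only by the tool apply_moves, never from a script. Its argument "moves" is a list that holds one entry, the list of rows, each a list of 7 numbers: the closure in counts, from 0 (fully open) to 255 (shut), then the shift along the world's x, y, z in mm, then the turn, a rotation vector about the world's x, y, z in degrees. In form: [[[jaw, x, y, z, wx, wy, wz], ...]]. A call has 1 to 12 rows; each row is the pose to reach, as a shift and turn from the pose commanded when the call began; what a row does not reach only later rows make up. A row lasts 1/10 s, in which the tool goes at most 50 mm and 8.59 degrees, less where a joint would pass 70% of its speed; a pose out of reach is approached as far as the arm can. A call with a gripper value outside its range is refused whole. The fingers move at their own pace and stop on an object; "force" is the grip in N (left out, the last holds). Time passes only in rows, so rows that repeat a pose let the fingers close. It gives the time, the measured TCP pose, the force, the opening and the grip force at its end, in the units of the state.
- manip.observe(): the state, without advancing time (a new reading comes with each control period).
- manip.grab_frame(name): name is "scene" or "top" or "wrist"; returns the picture (384x512x3 uint8, red, green, blue); there is no depth.
- manip.camera_model(name): a dict with "K" (3x3 intrinsics, pixels), "k1" (the pictures are not rectified: a ray, as slopes to the right and down, at radius r is drawn at 1 + k1 r^2 times it, then the intrinsics apply), "extrinsics" (4x4, takes a point from camera to world coordinates). Camera axes: x right, y up, looking along -z (the intrinsics and any distortion apply to the point x, -y, -z); pixel columns grow to the right and rows downward; lengths in m; the calibration is good to about 2 mm. A picture is of the moment at which its call begins: read the wrist's pose just before it. camera_model takes no time and is no camera call; for the wrist camera it gives the pose at the moment of the call.
- manip.finish_job(): hands the job in; it is judged then, once.
The state is a dict: "clock": time; "joint_pos": joint angles; "dq": joint speeds; "tau": joint torques, N m; "ee_pos": TCP position; "eef_rot": TCP orientation; "force": force on the tool from outside, world axes, zero at the start; "ft_torque": the same for the moment, N m; "grip_width": opening from 0.0 (shut) to 1.0 (fully open); "grasp_force": force on a finger pad.
Only numpy, scipy, OpenCV 4.12 (cv2) and the standard library are available. Lean on these libraries where they do the work, as an engineer would, in place of code of your own. Each camera call takes 0.05 s, during which the arm holds its last target. There are 200 camera calls.

## Working session

There is one attempt and no reset: what is moved stays moved. The work goes in short steps, Python scripts to look and compute and a tool call to move; the robot and the scene stay as the last step left them, time stands still between calls to the robot, and variables do not carry over. Pictures are saved under pics/ and viewed, at most 14 in all, crops included, and the job is handed in when it is done.

Besides the shell and the picture viewer there is one more tool, called after "Request:" as name(argument=value, ...), one argument or row to a line, values as JSON. apply_moves: Moves the arm, as the interface text tells. Its arguments: {"type":"object","properties":{"moves":{"type":"array"},"force":{"type":"number"}},"required":["moves"]}

```bash
mkdir -p pics; cat > h.py <<'E'
import numpy as np, cv2
from bench import manip
def snap(n,f):
    m=manip.camera_model(n); im=manip.grab_frame(n); cv2.imwrite('pics/'+f+'.png',im[:,:,::-1]); return im,m
def px2w(m,uv,z):
    K=np.array(m['K']);E=np.array(m['extrinsics'])
    p=cv2.undistortPoints(np.array(uv,float).reshape(-1,1,2),K,np.array([m['k1'],0,0,0.]) ).reshape(-1,2)
    d=np.c_[p[:,0],-p[:,1],-np.ones(len(p))]@E[:3,:3].T;o=E[:3,3]
    z=np.broadcast_to(z,(len(p),))
    return o+d*((z-o[2])/d[:,2])[:,None]
def w2px(m,P):
    K=np.array(m['K']);E=np.array(m['extrinsics'])
    q=(np.array(P,float)-E[:3,3])@E[:3,:3]
    s=np.c_[q[:,0],-q[:,1]]/(-q[:,2:]);r2=(s**2).sum(1,keepdims=True)
    s=s*(1+m['k1']*r2);return np.c_[s,np.ones(len(s))]@K.T[:,:2]
E
python3 - <<'E'
from h import *
np.set_printoptions(precision=4,suppress=True)
for n in('top','scene','wrist'):
    im,m=snap(n,n+'0')
    if n!='wrist': cv2.imwrite('pics/%s0b.png'%n,cv2.resize(im[:,:,::-1],(800,600),interpolation=cv2.INTER_CUBIC))
    print(n,m)
print(manip.observe())
E
```

```text
top {'K': array([[470.4684,   0.    , 256.2681],
       [  0.    , 470.4684, 188.8615],
       [  0.    ,   0.    ,   1.    ]]), 'k1': -0.198292835199722, 'extrinsics': array([[ 0.0239,  0.9854, -0.1685,  0.2698],
       [-0.9997,  0.023 , -0.0075,  0.0118],
       [-0.0035,  0.1686,  0.9857,  1.4353],
       [ 0.    ,  0.    ,  0.    ,  1.    ]])}
scene {'K': array([[368.8656,   0.    , 253.8361],
       [  0.    , 368.8656, 196.2632],
       [  0.    ,   0.    ,   1.    ]]), 'k1': -0.022929213624094013, 'extrinsics': array([[ 0.0999, -0.7255,  0.681 ,  1.111 ],
       [ 0.9949,  0.0818, -0.0589, -0.0616],
       [-0.0129,  0.6834,  0.7299,  0.6879],
       [ 0.    ,  0.    ,  0.    ,  1.    ]])}
wrist {'K': array([[272.8389,   0.    , 256.0591],
       [  0.    , 272.8389, 194.0877],
       [  0.    ,   0.    ,   1.    ]]), 'k1': -0.06566976770149391, 'extrinsics': array([[ 0.2802,  0.9204,  0.2725,  0.2514],
       [-0.9599,  0.2693,  0.0776, -0.6034],
       [-0.0019, -0.2834,  0.959 ,  0.3727],
       [ 0.    ,  0.    ,  0.    ,  1.    ]])}
{'clock': 0.15, 'joint_pos': array([ 1.3011,  0.3217, -0.0701,  1.4514,  0.0226,  1.3708, -0.0569]), 'dq': array([ 0.001 , -0.0019,  0.002 , -0.0036,  0.0011,  0.0009, -0.001 ]), 'tau': array([ -0.0003, -49.4095,  -0.3829, -31.4682,   0.013 ,   0.0083,
         0.    ]), 'ee_pos': array([ 0.1819, -0.6236,  0.2475]), 'eef_rot': array([[ 0.96  ,  0.2801, -0.0005],
       [ 0.2801, -0.96  ,  0.0014],
       [-0.0001, -0.0015, -1.    ]]), 'force': array([-0.5826, -0.1764, -0.1856]), 'ft_torque': array([ 0.0175,  0.0302, -0.0304]), 'grasp_force': 0.0, 'grip_width': 1.0020329698315733}
```

View pics/top0b.png

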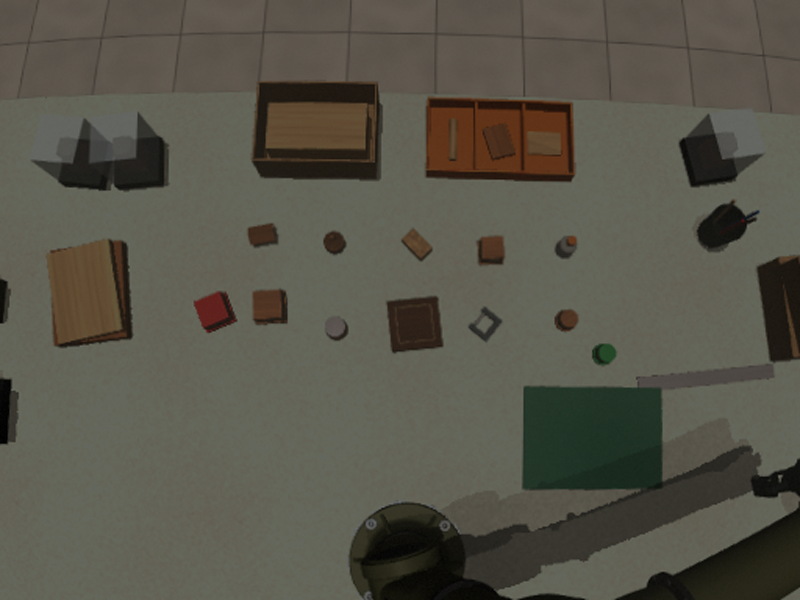

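View pics/scene0b.png

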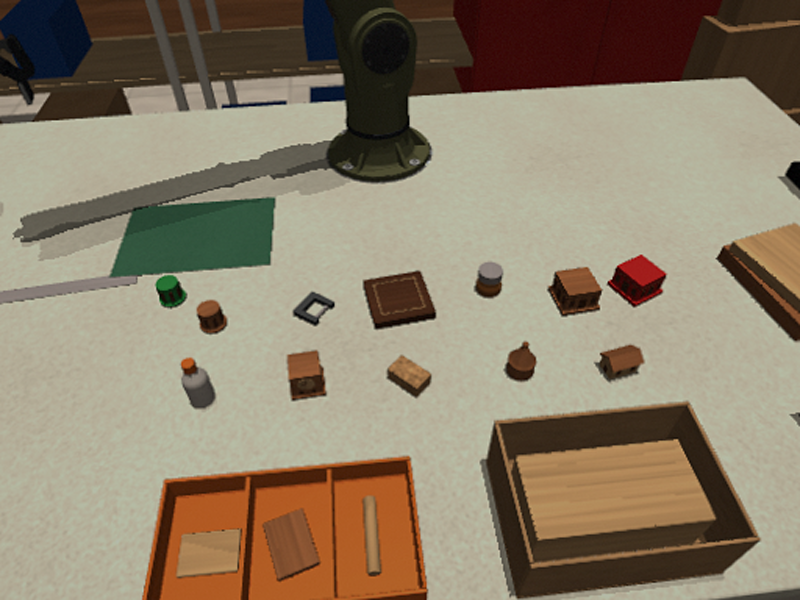

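The top view shows the ground storey at about (268,306), clock storey (491,250), lantern (567,319), roof (334,242) and plinth (414,323) in the 800×600 picture. The red copy is at (214,312) and the green one at (604,353). I'll enlarge the relevant region.

```bash
python3 - <<'E'
from h import *
im=cv2.imread('pics/top0.png'); c=im[140:240,120:400]
a=cv2.resize(c[:, :140],(784,560),interpolation=cv2.INTER_CUBIC);b=cv2.resize(c[:,140:],(784,560),interpolation=cv2.INTER_CUBIC)
f=lambda x:cv2.convertScaleAbs(x,alpha=1.8)
cv2.imwrite('pics/topA.png',f(a));cv2.imwrite('pics/topB.png',f(b))
m=manip.camera_model('top')
P=np.array([[268,304],[491,247],[567,316],[334,242],[414,323],[214,310],[604,351],[262,235],[417,243],[567,240],[335,325],[485,323]])/1.5625
print(px2w(m,P,[.044,.048,.038,.03,.016,.044,.038,.036,.024,.085,.045,.012]).round(3))
E
```

```text
[[ 0.484  0.277  0.044]
 [ 0.606 -0.151  0.048]
 [ 0.475 -0.301  0.038]
 [ 0.613  0.156  0.03 ]
 [ 0.458 -0.005  0.016]
 [ 0.47   0.383  0.044]
 [ 0.408 -0.374  0.038]
 [ 0.623  0.299  0.036]
 [ 0.616 -0.008  0.024]
 [ 0.615 -0.293  0.085]
 [ 0.447  0.146  0.045]
 [ 0.462 -0.144  0.012]]
```

View pics/topA.png

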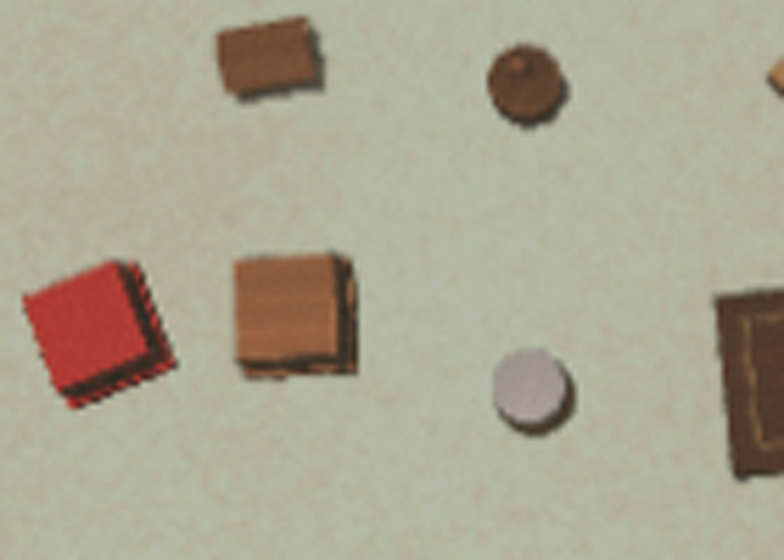

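View pics/topB.png

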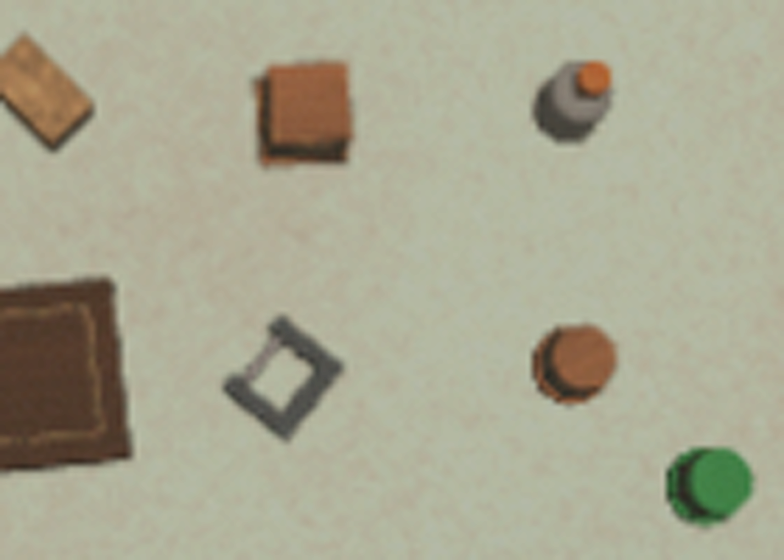

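The enlarged crops give these corner positions:
- **Ground storey top (A):** (235,258), (333,255), (337,358), (237,362).
- **Plinth:** (717,297) and (738,478) in A, (112,278) and (131,457) in B.
- **Clock storey top (B):** (268,65), (347,62), (350,148), (270,150).
- **Lantern top (B):** centre (584,357).
- **Roof (A):** centre (526,85), with the ball at (518,64).

```bash
python3 - <<'E'
from h import *
m=manip.camera_model('top')
A=lambda p:(np.array(p,float)+.5)/5.6-.5+[120,140]
B=lambda p:(np.array(p,float)+.5)/5.6-.5+[260,140]
g=px2w(m,A([(235,258),(333,255),(337,358),(237,362)]),.044)
pl=px2w(m,np.r_[A([(717,297)]),B([(112,278),(131,457)]),A([(738,478)])],.016)
c=px2w(m,B([(268,65),(347,62),(350,148),(270,150)]),.048)
for n,q in(('g',g),('pl',pl),('c',c)):
    e=[np.linalg.norm(q[i]-q[(i+1)%4]) for i in range(4)]
    d1=(q[1]-q[0]+q[2]-q[3]);d2=(q[0]-q[3]+q[1]-q[2])
    print(n,q.mean(0).round(4),np.round(e,3),np.degrees([np.arctan2(-d1[0],d1[1])+0,np.arctan2(d2[1],d2[0])]).round(1))
print('lan',px2w(m,B([(584,357)]),.038).round(4),'roof',px2w(m,A([(526,85)]),.02),px2w(m,A([(518,64)]),.062))
E
```

```text
g [0.484  0.2804 0.044 ] [0.054 0.056 0.054 0.057] [-176.6    4.8]
pl [ 0.4573 -0.0066  0.016 ] [0.098 0.099 0.096 0.1  ] [-172.2    7.5]
c [ 0.6045 -0.1529  0.048 ] [0.043 0.048 0.044 0.047] [-176.6    1.6]
lan [[ 0.4718 -0.3044  0.038 ]] roof [[0.6158167  0.15756281 0.02      ]] [[0.6170852  0.15804512 0.062     ]]
```

Request:
apply_moves(
  moves=[
    [[0,160,190,0,0,0,20],[0,318,374,0,0,0,40],[0,318,374,0,0,0,40],[0,318,374,0,0,0,40],[0,318,374,0,0,0,40],[0,318,374,0,0,0,40],[0,318,374,0,0,0,40],[0,318,374,0,0,0,40],[0,318,374,0,0,0,40],[0,318,374,0,0,0,40],[0,318,374,0,0,0,40],[0,318,374,0,0,0,40]],
  ],
  force=40,
)

```text
clock: 1.35
ee_pos: [0.5004, -0.2489, 0.248]
eef_rot: [[0.553, 0.833, -0.001], [0.833, -0.553, 0.0], [-0.0, -0.001, -1.0]]
force: [-0.8, -0.7, -0.0]
grip_width: 1.0
grasp_force: 0.0
```

Request:
apply_moves(
  moves=[
    [[0,-16,530,-60,0,0,38],[0,-16,530,-60,0,0,38],[0,-16,530,-60,0,0,38],[0,-16,530,-60,0,0,38],[0,-16,530,-60,0,0,38],[0,-16,530,-60,0,0,38],[0,-16,530,-60,0,0,38],[0,-16,530,-60,0,0,38],[0,-16,530,-60,0,0,38],[0,-16,530,-60,0,0,38],[0,-16,530,-60,0,0,38],[0,-16,530,-60,0,0,38]],
  ],
)

```text
clock: 2.55
ee_pos: [0.4824, 0.2839, 0.1877]
eef_rot: [[-0.08, 0.997, -0.002], [0.997, 0.08, 0.003], [0.003, -0.002, -1.0]]
force: [-0.6, -0.2, 0.1]
grip_width: 1.003
grasp_force: 0.0
```

```bash
python3 - <<'E'
from h import *
o=manip.observe();print(o['clock'],o['ee_pos'],o['eef_rot'],o['joint_pos'])
im,m=snap('wrist','w1');cv2.imwrite('pics/w1b.png',cv2.convertScaleAbs(cv2.resize(im[:,:,::-1],(800,600),interpolation=cv2.INTER_CUBIC),alpha=1.4))
E
```

```text
2.55 [0.48238232 0.28394052 0.187723  ] [[-0.07995198  0.99679695 -0.0018748 ]
 [ 0.99679432  0.07995707  0.00281989]
 [ 0.00296076 -0.00164333 -0.99999427]] [ 0.22020883  0.28456844 -0.92327148  1.73338788  0.23529266  1.2418602
 -0.68038212]
```

View pics/w1b.png

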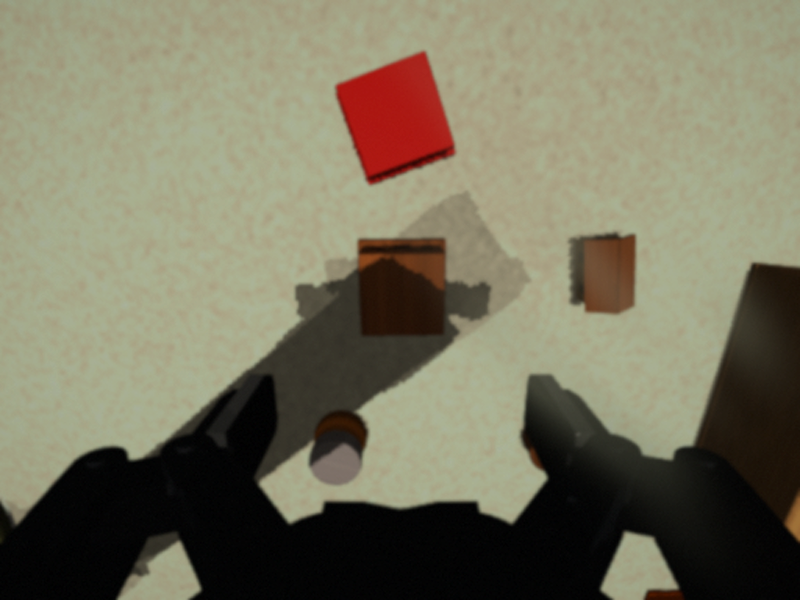

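In the wrist view the ground storey's top has corners at about (360,251), (445,251), (444,334) and (361,335). The red copy lies beyond it and the jar is near the left finger.

```bash
cat >> h.py <<'E'
def quad(m,P,z):
    q=px2w(m,P,z); d1=q[1]-q[0]+q[2]-q[3]
    print(q.mean(0).round(4),[round(float(np.linalg.norm(q[i]-q[(i+1)%4])),4) for i in range(4)],'ang mod90',round(float((np.degrees(np.arctan2(d1[1],d1[0]))+45)%90-45),1))
E
python3 - <<'E'
from h import *
m=manip.camera_model('wrist')
quad(m,np.array([(360,251),(445,251),(444,334),(361,335)])/1.5625,.044)
E
```

```text
[0.4852 0.2801 0.044 ] [0.0541, 0.0562, 0.0559, 0.057] ang mod90 4.8
```

Request:
apply_moves(
  moves=[
    [[0,1,0,-40,0,0,0],[0,1,0,-80,0,0,0],[0,1,0,-120,0,0,0],[0,1,0,-145,0,0,0],[0,1,0,-155,0,0,0],[0,1,0,-155,0,0,0],[140,1,0,-155,0,0,0],[255,1,0,-155,0,0,0],[255,1,0,-155,0,0,0],[255,1,0,-155,0,0,0],[255,1,0,-155,0,0,0],[255,1,0,-155,0,0,0]],
  ],
  force=40,
)

```text
clock: 3.8
ee_pos: [0.4864, 0.2805, 0.0352]
eef_rot: [[-0.074, 0.997, 0.003], [0.997, 0.074, 0.001], [0.0, 0.003, -1.0]]
force: [0.8, -1.2, 6.7]
grip_width: 0.651
grasp_force: 44.2
```

Request:
apply_moves(
  moves=[
    [[255,0,0,2,0,0,0],[255,0,0,10,0,0,0],[255,0,0,25,0,0,0],[255,0,0,50,0,0,0],[255,0,0,80,0,0,0],[255,0,0,100,0,0,0],[255,0,0,100,0,0,0],[255,0,0,100,0,0,0]],
  ],
)

```text
clock: 4.6
ee_pos: [0.4851, 0.2799, 0.1339]
eef_rot: [[-0.074, 0.997, 0.001], [0.997, 0.074, -0.0], [-0.0, 0.001, -1.0]]
force: [-0.1, -0.4, -1.2]
grip_width: 0.645
grasp_force: 43.3
```

```bash
python3 - <<'E'
from h import *
o=manip.observe();print(o['clock'],o['ee_pos'],o['eef_rot'],o['joint_pos'],o['grip_width'],o['grasp_force'])
E
```

```text
4.6 [0.48510873 0.27993228 0.13394287] [[-7.42939970e-02  9.97235575e-01  1.26921675e-03]
 [ 9.97236347e-01  7.42942725e-02 -1.71274194e-04]
 [-2.65096254e-04  1.25298443e-03 -9.99999180e-01]] [ 0.19802759  0.34203585 -0.90049898  1.79242174  0.29349381  1.14719697
 -0.72222953] 0.6449989417736872 43.33629548549652
```

Request:
apply_moves(
  moves=[
    [[255,-3,-30,10,0,0,1],[255,-7,-70,10,0,0,2],[255,-12,-120,10,0,0,3],[255,-17,-170,10,0,0,3.3],[255,-22,-220,10,0,0,3.3],[255,-25,-260,0,0,0,3.3],[255,-28,-280,-20,0,0,3.3],[255,-28,-287,-40,0,0,3.3],[255,-28,-287,-60,0,0,3.3],[255,-28,-287,-70,0,0,3.3],[255,-28,-287,-72,0,0,3.3],[255,-28,-287,-72,0,0,3.3]],
  ],
)

```text
clock: 5.8
ee_pos: [0.4568, -0.0065, 0.0612]
eef_rot: [[-0.133, 0.991, -0.001], [0.991, 0.133, 0.001], [0.001, -0.001, -1.0]]
force: [0.8, 0.9, -0.3]
grip_width: 0.65
grasp_force: 43.3
```

```bash
python3 - <<'E'
from h import *
o=manip.observe();print(o['clock'],o['ee_pos'],o['eef_rot'][:,1],o['force'])
im,m=snap('scene','s1');c=im[130:270,150:340,::-1]
cv2.imwrite('pics/s1c.png',cv2.convertScaleAbs(cv2.resize(c,(760,560),interpolation=cv2.INTER_CUBIC),alpha=1.3))
E
```

```text
5.8 [ 0.45678747 -0.0064657   0.06118576] [ 9.91176030e-01  1.32550688e-01 -6.26420442e-04] [ 0.79858553  0.94552826 -0.25226231]
```

View pics/s1c.png

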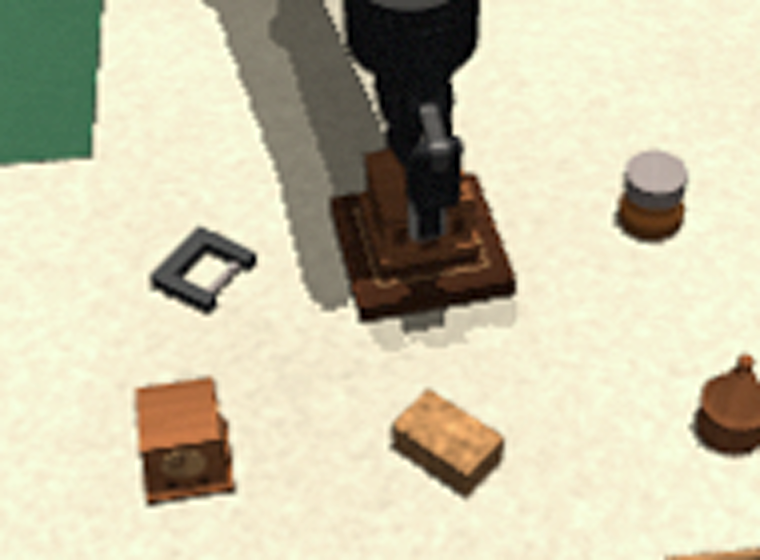

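The storey is centred inside the pale line and parallel to the plinth, about 10 mm above it. I'll lower it and let go.

Request:
apply_moves(
  moves=[
    [[255,0,0,-4,0,0,0],[255,0,0,-7,0,0,0],[255,0,0,-9,0,0,0],[255,0,0,-10,0,0,0],[255,0,0,-10.5,0,0,0],[255,0,0,-10.5,0,0,0]],
  ],
)

```text
clock: 6.45
ee_pos: [0.4569, -0.007, 0.0513]
eef_rot: [[-0.132, 0.991, -0.0], [0.991, 0.132, -0.0], [-0.0, -0.0, -1.0]]
force: [-2.5, 0.5, 3.6]
grip_width: 0.645
grasp_force: 43.8
```

Request:
apply_moves(
  moves=[
    [[120,0,0,0,0,0,0],[60,0,0,0,0,0,0],[0,0,0,0,0,0,0],[0,0,0,0,0,0,0],[0,0,0,0,0,0,0],[0,0,0,10,0,0,0],[0,0,0,50,0,0,0],[0,0,0,100,0,0,0],[0,0,0,140,0,0,0],[0,0,0,140,0,0,0]],
  ],
)

```text
clock: 7.45
ee_pos: [0.4608, -0.0068, 0.1972]
eef_rot: [[-0.132, 0.991, 0.011], [0.991, 0.132, -0.003], [-0.005, 0.011, -1.0]]
force: [0.3, 0.8, -0.0]
grip_width: 0.996
grasp_force: 0.0
```

Request:
apply_moves(
  moves=[
    [[0,35,-35,0,0,0,-2],[0,70,-70,0,0,0,-5],[0,105,-105,0,0,0,-5],[0,140,-140,0,0,0,-5],[0,147,-146,0,0,0,-5],[0,147,-146,0,0,0,-5],[0,147,-146,0,0,0,-5],[0,147,-146,0,0,0,-5]],
  ],
)

```text
clock: 8.25
ee_pos: [0.6033, -0.151, 0.1914]
eef_rot: [[-0.047, 0.999, 0.0], [0.999, 0.047, -0.0], [-0.0, 0.0, -1.0]]
force: [-0.5, 0.3, 0.4]
grip_width: 0.999
grasp_force: 0.0
```

```bash
python3 - <<'E'
from h import *
o=manip.observe();print(o['clock'],o['ee_pos'],o['eef_rot'][:,1],o['force'])
im,m=snap('wrist','w2');t,_=snap('top','t2')
a=cv2.resize(im[100:260,160:360,::-1],(600,480),interpolation=cv2.INTER_CUBIC)
b=cv2.resize(t[170:240,240:300,::-1],(0,0),fx=480/70,fy=480/70,interpolation=cv2.INTER_CUBIC)
np.save('w2E.npy',m['extrinsics'])
cv2.imwrite('pics/w2b.png',cv2.convertScaleAbs(a,alpha=1.6));cv2.imwrite('pics/t2b.png',cv2.convertScaleAbs(b,alpha=1.8))
E
```

```text
8.25 [ 0.60332018 -0.15095537  0.19140552] [9.98877212e-01 4.73741591e-02 6.94410882e-05] [-0.51768576  0.25502338  0.35242722]
```

View pics/w2b.png

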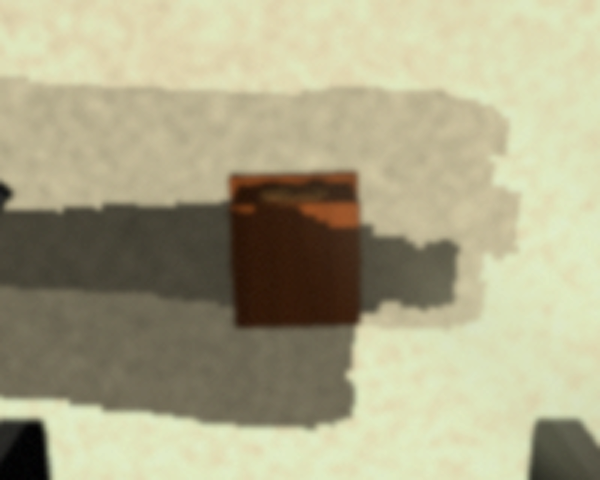

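View pics/t2b.png

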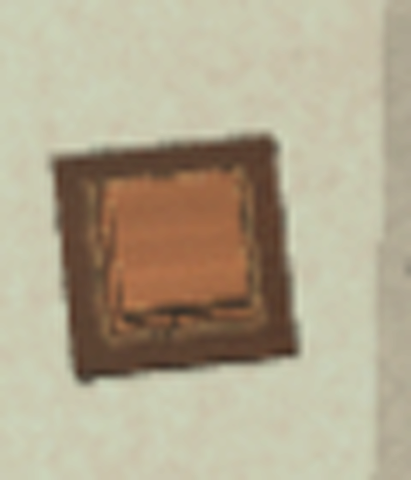

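In the wrist crop the clock storey's top has corners at (233,204), (358,202), (359,323) and (236,326). The top crop shows the ground storey standing inside the pale line, its top at (105,180), (240,170), (250,303) and (122,311). The plinth corners there are (53,157), (273,136), (298,353) and (82,379).

```bash
python3 - <<'E'
from h import *
m=manip.camera_model('wrist');m['extrinsics']=np.load('w2E.npy')
quad(m,(np.array([(233,204),(358,202),(359,323),(236,326)])+.5)/3-.5+[160,100],.048)
m=manip.camera_model('top');f=lambda p:(np.array(p)+.5)/6.857-.5+[240,170]
quad(m,f([(105,180),(240,170),(250,303),(122,311)]),.06)
quad(m,f([(53,157),(273,136),(298,353),(82,379)]),.016)
E
```

```text
[ 0.6061 -0.1515  0.048 ] [0.0416, 0.0426, 0.0428, 0.043] ang mod90 3.9
[ 0.4582 -0.0068  0.06  ] [0.0584, 0.0579, 0.055, 0.0573] ang mod90 5.3
[ 0.4575 -0.0063  0.016 ] [0.0986, 0.0978, 0.0961, 0.1001] ang mod90 7.5
```

Request:
apply_moves(
  moves=[
    [[0,2,1,-40,0,0,1],[0,2,1,-80,0,0,1],[0,2,1,-120,0,0,1],[0,2,1,-145,0,0,1],[0,2,1,-154,0,0,1],[0,2,1,-154,0,0,1],[140,2,1,-154,0,0,1],[255,2,1,-154,0,0,1],[255,2,1,-154,0,0,1],[255,2,1,-154,0,0,1],[255,2,1,-154,0,0,1],[255,2,1,-154,0,0,1]],
  ],
)

```text
clock: 9.55
ee_pos: [0.6072, -0.1522, 0.0387]
eef_rot: [[-0.062, 0.998, 0.003], [0.998, 0.062, -0.001], [-0.001, 0.003, -1.0]]
force: [0.1, 0.3, 6.9]
grip_width: 0.507
grasp_force: 42.9
```

Request:
apply_moves(
  moves=[
    [[255,0,0,0,0,0,0],[255,0,0,2,0,0,0],[255,0,0,10,0,0,0],[255,0,0,25,0,0,0],[255,0,0,50,0,0,0],[255,0,0,80,0,0,0],[255,0,0,110,0,0,0],[255,0,0,110,0,0,0],[255,0,0,110,0,0,0]],
  ],
)

```text
clock: 10.45
ee_pos: [0.6065, -0.1521, 0.1483]
eef_rot: [[-0.062, 0.998, 0.002], [0.998, 0.062, -0.001], [-0.001, 0.002, -1.0]]
force: [-0.5, 0.2, -0.7]
grip_width: 0.511
grasp_force: 42.1
```

Request:
apply_moves(
  moves=[
    [[255,-15,15,5,0,0,1],[255,-40,40,10,0,0,2],[255,-75,74,10,0,0,4],[255,-110,108,10,0,0,4],[255,-135,132,10,0,0,4],[255,-147,143,5,0,0,4],[255,-149,145.5,-10,0,0,4],[255,-149,145.5,-25,0,0,4],[255,-149,145.5,-35,0,0,4],[255,-149,145.5,-40,0,0,4],[255,-149,145.5,-40,0,0,4],[255,-149,145.5,-40,0,0,4]],
  ],
)

```text
clock: 11.65
ee_pos: [0.4572, -0.0065, 0.107]
eef_rot: [[-0.131, 0.991, 0.0], [0.991, 0.131, 0.0], [0.0, 0.0, -1.0]]
force: [0.0, -0.3, -0.4]
grip_width: 0.504
grasp_force: 42.1
```

```bash
python3 - <<'E'
from h import *
o=manip.observe();print(o['clock'],o['ee_pos'],o['eef_rot'][:,1],o['force'])
im,m=snap('scene','s2');c=im[130:270,150:340,::-1]
cv2.imwrite('pics/s2c.png',cv2.convertScaleAbs(cv2.resize(c,(760,560),interpolation=cv2.INTER_CUBIC),alpha=1.3))
E
```

```text
11.65 [ 0.45721111 -0.00652862  0.10698813] [9.91332647e-01 1.31375624e-01 1.66763902e-04] [ 0.00625389 -0.33559216 -0.40578072]
```

View pics/s2c.png

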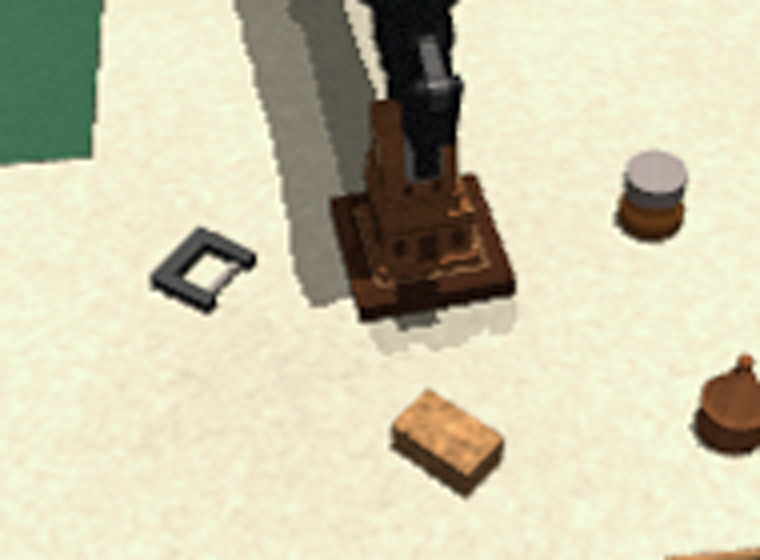

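The clock storey hangs just above the ground storey, and the two line up. I'll lower it and release.

Request:
apply_moves(
  moves=[
    [[255,0,0,-3,0,0,0],[255,0,0,-6,0,0,0],[255,0,0,-8,0,0,0],[255,0,0,-9,0,0,0],[255,0,0,-9.5,0,0,0],[255,0,0,-9.5,0,0,0]],
  ],
)

```text
clock: 12.3
ee_pos: [0.4571, -0.0066, 0.0986]
eef_rot: [[-0.132, 0.991, -0.001], [0.991, 0.132, -0.001], [-0.001, -0.001, -1.0]]
force: [-4.6, 0.3, 12.2]
grip_width: 0.509
grasp_force: 43.5
```

Request:
apply_moves(
  moves=[
    [[160,0,0,1,0,0,0],[100,0,0,1,0,0,0],[0,0,0,1,0,0,0],[0,0,0,1,0,0,0],[0,0,0,1,0,0,0],[0,0,0,5,0,0,0],[0,0,0,20,0,0,0],[0,0,0,60,0,0,0],[0,0,0,100,0,0,0],[0,0,0,100,0,0,0]],
  ],
)

```text
clock: 13.3
ee_pos: [0.4605, -0.0064, 0.2027]
eef_rot: [[-0.132, 0.991, 0.01], [0.991, 0.132, -0.003], [-0.004, 0.009, -1.0]]
force: [0.3, 0.3, -0.4]
grip_width: 0.998
grasp_force: 0.0
```

Request:
apply_moves(
  moves=[
    [[0,5,-50,0,0,0,0],[0,10,-100,0,0,0,0],[0,15,-150,0,0,0,0],[0,15,-200,0,0,0,0],[0,15,-250,0,0,0,0],[0,15,-298,0,0,0,0],[0,15,-298,0,0,0,0],[0,15,-298,0,0,0,0],[0,15,-298,0,0,0,0]],
  ],
)

```text
clock: 14.2
ee_pos: [0.4723, -0.303, 0.197]
eef_rot: [[-0.133, 0.991, -0.0], [0.991, 0.133, 0.001], [0.001, -0.0, -1.0]]
force: [-0.4, 0.5, -1.0]
grip_width: 1.0
grasp_force: 0.0
```

```bash
python3 - <<'E'
from h import *
o=manip.observe();print(o['clock'],o['ee_pos'],o['eef_rot'][:,1],o['joint_pos'])
im,m=snap('wrist','w3');t,_=snap('top','t3')
np.save('w3E.npy',m['extrinsics'])
a=cv2.resize(im[80:280,120:320,::-1],(400,400),interpolation=cv2.INTER_CUBIC)
b=cv2.resize(t[170:235,235:300,::-1],(400,400),interpolation=cv2.INTER_CUBIC)
cv2.imwrite('pics/w3b.png',cv2.convertScaleAbs(np.hstack([a,b]),alpha=1.7))
E
```

```text
14.2 [ 0.47226761 -0.30304722  0.19699915] [ 9.91090442e-01  1.33190595e-01 -1.74631525e-05] [ 1.05137485  0.21111256 -0.59490121  1.72643863  0.12342227  1.24248023
  0.56038275]
```

View pics/w3b.png

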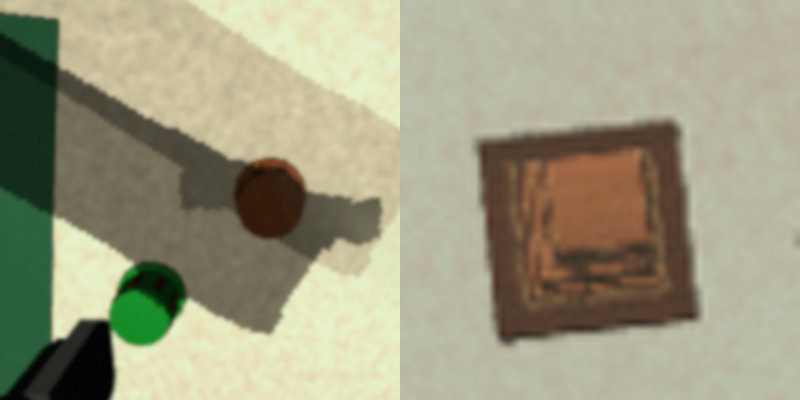

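In the wrist half, the lantern's top is centred at about (271,204) with radius 33, and the green copy is clear of the left finger. In the right half, the clock storey's top is at (542,155), (640,148), (650,243) and (552,253), centred on the tower.

```bash
python3 - <<'E'
from h import *
m=manip.camera_model('wrist');m['extrinsics']=np.load('w3E.npy')
f=lambda p:(np.array(p)+.5)/2-.5+[120,80]
print(px2w(m,f([(271,204),(238,204),(304,204)]),.038))
m=manip.camera_model('top');f=lambda p:(np.array(p)+.5)/6.154-.5+[235,170]
quad(m,f([(142,155),(240,148),(250,243),(152,253)]),.108)
E
```

```text
[[ 0.47145994 -0.30091325  0.038     ]
 [ 0.45391385 -0.3032703   0.038     ]
 [ 0.48900458 -0.2985498   0.038     ]]
[ 0.4593 -0.008   0.108 ] [0.0456, 0.0447, 0.0455, 0.046] ang mod90 6.3
```

Request:
apply_moves(
  moves=[
    [[0,0,2,-40,0,0,0],[0,0,2,-80,0,0,0],[0,0,2,-120,0,0,0],[0,0,2,-150,0,0,0],[0,0,2,-164,0,0,0],[0,0,2,-164,0,0,0],[140,0,2,-164,0,0,0],[255,0,2,-164,0,0,0],[255,0,2,-164,0,0,0],[255,0,2,-164,0,0,0],[255,0,2,-164,0,0,0],[255,0,2,-164,0,0,0]],
  ],
)

```text
clock: 15.5
ee_pos: [0.473, -0.3032, 0.035]
eef_rot: [[-0.131, 0.991, 0.002], [0.991, 0.131, -0.002], [-0.002, 0.002, -1.0]]
force: [-0.5, 0.4, 6.7]
grip_width: 0.399
grasp_force: 40.0
```

Request:
apply_moves(
  moves=[
    [[255,0,0,0,0,0,0],[255,0,0,2,0,0,0],[255,0,0,10,0,0,0],[255,0,0,25,0,0,0],[255,0,0,50,0,0,0],[255,0,0,85,0,0,0],[255,0,0,120,0,0,0],[255,0,0,140,0,0,0],[255,0,0,140,0,0,0],[255,0,0,140,0,0,0]],
  ],
)

```text
clock: 16.5
ee_pos: [0.4719, -0.3026, 0.1739]
eef_rot: [[-0.132, 0.991, 0.001], [0.991, 0.132, -0.001], [-0.001, 0.0, -1.0]]
force: [-0.8, 0.2, -0.9]
grip_width: 0.404
grasp_force: 39.9
```

Request:
apply_moves(
  moves=[
    [[255,-1,20,10,0,0,0],[255,-3,60,15,0,0,0],[255,-6,105,15,0,0,0],[255,-9,150,15,0,0,0],[255,-12,195,15,0,0,0],[255,-13,240,15,0,0,0],[255,-14,275,10,0,0,0],[255,-14.5,290,0,0,0,0],[255,-14.5,295.5,-10,0,0,0],[255,-14.5,295.5,-18,0,0,0],[255,-14.5,295.5,-22,0,0,0],[255,-14.5,295.5,-22,0,0,0]],
  ],
)

```text
clock: 17.7
ee_pos: [0.4569, -0.0083, 0.1503]
eef_rot: [[-0.129, 0.992, -0.002], [0.992, 0.129, 0.001], [0.001, -0.002, -1.0]]
force: [0.1, -0.1, -0.8]
grip_width: 0.404
grasp_force: 39.9
```

```bash
python3 - <<'E'
from h import *
o=manip.observe();print(o['clock'],o['ee_pos'],o['eef_rot'][:,1],o['force'])
im,m=snap('scene','s3');c=im[110:230,190:310,::-1]
cv2.imwrite('pics/s3c.png',cv2.convertScaleAbs(cv2.resize(c,(600,600),interpolation=cv2.INTER_CUBIC),alpha=2))
E
```

```text
17.7 [ 0.4568975  -0.00833897  0.1503322 ] [ 0.99158882  0.12941573 -0.00178582] [ 0.0713838  -0.1217557  -0.84123936]
```

View pics/s3c.png

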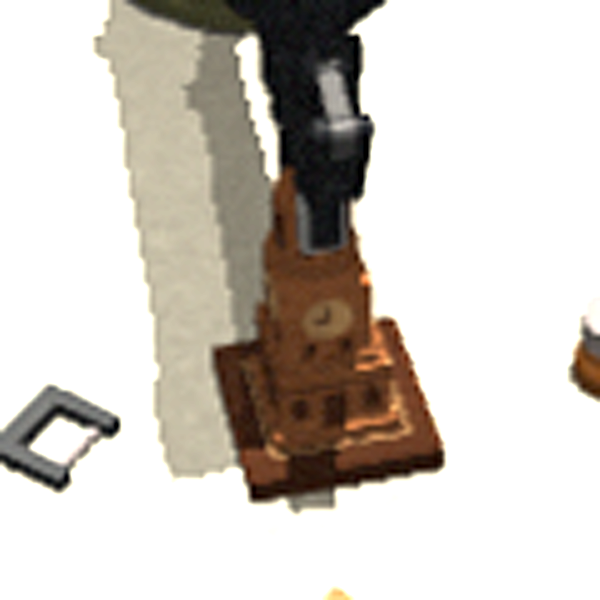

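The lantern hangs just above the clock storey and looks centred, so I'll set it down.

Request:
apply_moves(
  moves=[
    [[255,0,0,-2,0,0,0],[255,0,0,-5,0,0,0],[255,0,0,-7.5,0,0,0],[255,0,0,-9,0,0,0],[255,0,0,-9.5,0,0,0],[255,0,0,-9.5,0,0,0]],
  ],
)

```text
clock: 18.35
ee_pos: [0.4577, -0.0072, 0.143]
eef_rot: [[-0.132, 0.991, -0.0], [0.991, 0.132, -0.001], [-0.001, -0.0, -1.0]]
force: [-3.4, -0.3, 9.2]
grip_width: 0.402
grasp_force: 40.6
```

Request:
apply_moves(
  moves=[
    [[180,0,0,1,0,0,0],[120,0,0,1,0,0,0],[40,0,0,1,0,0,0],[0,0,0,1,0,0,0],[0,0,0,1,0,0,0],[0,0,0,1,0,0,0],[0,0,0,5,0,0,0],[0,0,0,20,0,0,0],[0,0,0,50,0,0,0],[0,0,0,75,0,0,0],[0,0,0,75,0,0,0]],
  ],
)

```text
clock: 19.45
ee_pos: [0.4598, -0.007, 0.2204]
eef_rot: [[-0.132, 0.991, 0.006], [0.991, 0.132, -0.002], [-0.003, 0.006, -1.0]]
force: [-0.6, 0.3, 0.2]
grip_width: 1.0
grasp_force: 0.0
```

Request:
apply_moves(
  moves=[
    [[0,35,35,0,0,0,0],[0,70,70,0,0,0,0],[0,105,105,0,0,0,0],[0,140,140,0,0,0,0],[0,158.5,164.5,0,0,0,0],[0,158.5,164.5,0,0,0,0],[0,158.5,164.5,0,0,0,0],[0,158.5,164.5,0,0,0,0]],
  ],
)

```text
clock: 20.25
ee_pos: [0.6155, 0.156, 0.2164]
eef_rot: [[-0.13, 0.991, -0.001], [0.991, 0.13, -0.002], [-0.001, -0.001, -1.0]]
force: [-0.2, 0.1, 0.1]
grip_width: 1.001
grasp_force: 0.0
```

```bash
python3 - <<'E'
from h import *
o=manip.observe();print(o['clock'],o['ee_pos'],o['eef_rot'][:,1],o['joint_pos'])
im,m=snap('wrist','w4');t,_=snap('top','t4')
np.save('w4E.npy',m['extrinsics'])
a=cv2.resize(im[120:260,190:330,::-1],(400,400),interpolation=cv2.INTER_CUBIC)
b=cv2.resize(t[170:235,235:300,::-1],(400,400),interpolation=cv2.INTER_CUBIC)
cv2.imwrite('pics/w4b.png',cv2.convertScaleAbs(np.hstack([a,b]),alpha=1.7))
E
```

```text
20.25 [0.61548723 0.15603818 0.21640331] [ 9.91451968e-01  1.30468924e-01 -9.24863391e-04] [ 0.40497025  0.45395996 -0.92403425  1.50906314  0.36688997  1.3623778
 -0.41605527]
```

View pics/w4b.png

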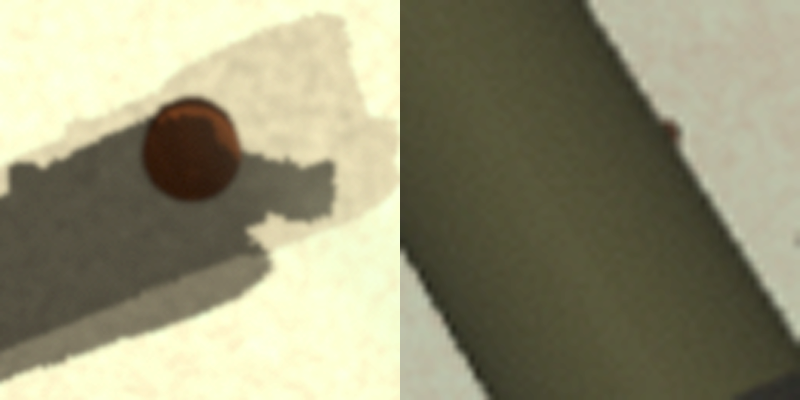

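```bash
python3 - <<'E'
from h import *
m=manip.camera_model('wrist');m['extrinsics']=np.load('w4E.npy')
f=lambda p:(np.array(p)+.5)/2.857-.5+[190,120]
print(px2w(m,f([(191.5,149.5),(143,149),(241,149)]),.02))
im,m=snap('scene','s4');c=im[110:230,190:310,::-1]
print(w2px(m,[[.4575,-.007,z] for z in(.016,.06,.108,.146)])*5-[950,550])
cv2.imwrite('pics/s4c.png',cv2.convertScaleAbs(cv2.resize(c,(600,600),interpolation=cv2.INTER_CUBIC),alpha=1.8))
E
```

```text
[[0.61582088 0.16064905 0.02      ]
 [0.59556821 0.15820088 0.02      ]
 [0.6364321  0.16359123 0.02      ]]
[[314.75228488 393.32196308]
 [313.43683313 330.80681324]
 [311.89190608 257.37452405]
 [310.57867    194.94490359]]
```

View pics/s4c.png

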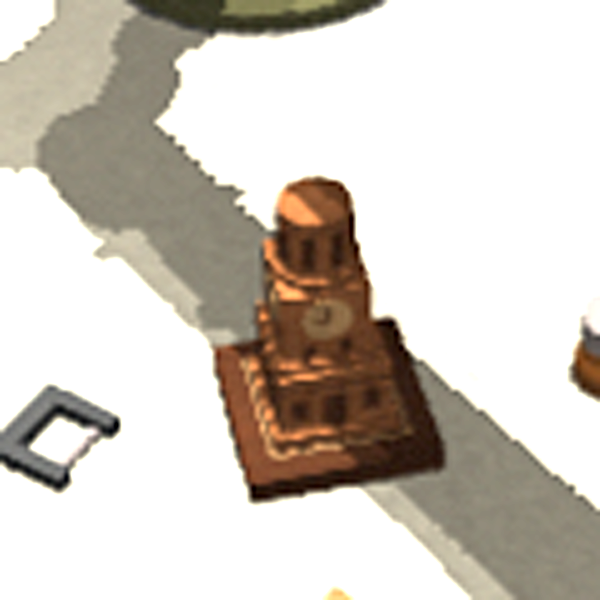

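The lantern stands centred on the clock storey, its top at about (314,203) in the crop, and the whole tower is upright. The roof's band is centred at (191,149) in the wrist crop, so I'll grasp it there.

Request:
apply_moves(
  moves=[
    [[0,0,1.5,-40,0,0,0],[0,0,1.5,-80,0,0,0],[0,0,1.5,-120,0,0,0],[0,0,1.5,-160,0,0,0],[0,0,1.5,-185,0,0,0],[0,0,1.5,-194,0,0,0],[140,0,1.5,-195,0,0,0],[255,0,1.5,-195,0,0,0],[255,0,1.5,-195,0,0,0],[255,0,1.5,-195,0,0,0],[255,0,1.5,-195,0,0,0],[255,0,1.5,-195,0,0,0]],
  ],
)

```text
clock: 21.6
ee_pos: [0.6175, 0.1594, 0.0242]
eef_rot: [[-0.131, 0.991, 0.004], [0.991, 0.131, 0.0], [-0.0, 0.004, -1.0]]
force: [-0.8, -0.4, 6.0]
grip_width: 0.451
grasp_force: 40.4
```

Request:
apply_moves(
  moves=[
    [[255,0,0,0,0,0,0],[255,0,0,2,0,0,0],[255,0,0,10,0,0,0],[255,0,0,25,0,0,0],[255,0,0,50,0,0,0],[255,0,0,85,0,0,0],[255,0,0,120,0,0,0],[255,0,0,155,0,0,0],[255,0,0,180,0,0,0],[255,0,0,180,0,0,0],[255,0,0,180,0,0,0]],
  ],
)

```text
clock: 22.7
ee_pos: [0.6161, 0.1592, 0.203]
eef_rot: [[-0.132, 0.991, 0.002], [0.991, 0.132, -0.0], [-0.0, 0.002, -1.0]]
force: [0.2, -0.7, -0.5]
grip_width: 0.449
grasp_force: 40.3
```

Request:
apply_moves(
  moves=[
    [[255,-15,-15,5,0,0,0],[255,-40,-40,10,0,0,0],[255,-72,-74,10,0,0,0],[255,-105,-108,10,0,0,0],[255,-135,-140,10,0,0,0],[255,-152,-158,8,0,0,0],[255,-158.5,-166,0,0,0,0],[255,-158.5,-166,-10,0,0,0],[255,-158.5,-166,-18,0,0,0],[255,-158.5,-166,-22,0,0,0],[255,-158.5,-166,-22,0,0,0],[255,-158.5,-166,-22,0,0,0]],
  ],
)

```text
clock: 23.9
ee_pos: [0.4579, -0.0059, 0.1797]
eef_rot: [[-0.134, 0.991, -0.0], [0.991, 0.134, 0.001], [0.002, 0.0, -1.0]]
force: [0.1, 0.1, -0.8]
grip_width: 0.447
grasp_force: 40.4
```

Request:
apply_moves(
  moves=[
    [[255,0,0,-3,0,0,0],[255,0,0,-6,0,0,0],[255,0,0,-8.5,0,0,0],[255,0,0,-10,0,0,0],[255,0,0,-10.5,0,0,0],[255,0,0,-10.5,0,0,0]],
  ],
)

```text
clock: 24.5
ee_pos: [0.4578, -0.007, 0.1702]
eef_rot: [[-0.131, 0.991, 0.0], [0.991, 0.131, -0.0], [-0.001, 0.0, -1.0]]
force: [-2.0, -0.4, 5.4]
grip_width: 0.449
grasp_force: 40.9
```

Contact comes at the expected height, so I'll release and retreat. The ball top is at 0.21 m, so I'll rise well clear of it.

Request:
apply_moves(
  moves=[
    [[180,0,0,0.5,0,0,0],[120,0,0,0.5,0,0,0],[40,0,0,0.5,0,0,0],[0,0,0,0.5,0,0,0],[0,0,0,0.5,0,0,0],[0,0,0,0.5,0,0,0],[0,0,0,5,0,0,0],[0,0,0,20,0,0,0],[0,0,0,50,0,0,0],[0,0,0,90,0,0,0],[0,0,0,110,0,0,0],[0,0,0,110,0,0,0]],
  ],
)

```text
clock: 25.7
ee_pos: [0.4594, -0.007, 0.2827]
eef_rot: [[-0.132, 0.991, 0.006], [0.991, 0.132, -0.002], [-0.003, 0.006, -1.0]]
force: [-0.4, -0.3, -0.7]
grip_width: 1.0
grasp_force: 0.0
```

```bash
python3 - <<'E'
from h import *
im,m=snap('scene','s5');c=im[90:270,90:390,::-1]
cv2.imwrite('pics/s5c.png',cv2.convertScaleAbs(cv2.resize(c,(800,480),interpolation=cv2.INTER_CUBIC),alpha=1.5))
o=manip.observe();print(o['clock'],o['ee_pos'],o['grasp_force'],o['force'])
E
```

```text
25.75 [ 0.45828356 -0.00701191  0.28065553] 0.0 [ 0.12738447 -1.28433106 -0.06947573]
```

View pics/s5c.png

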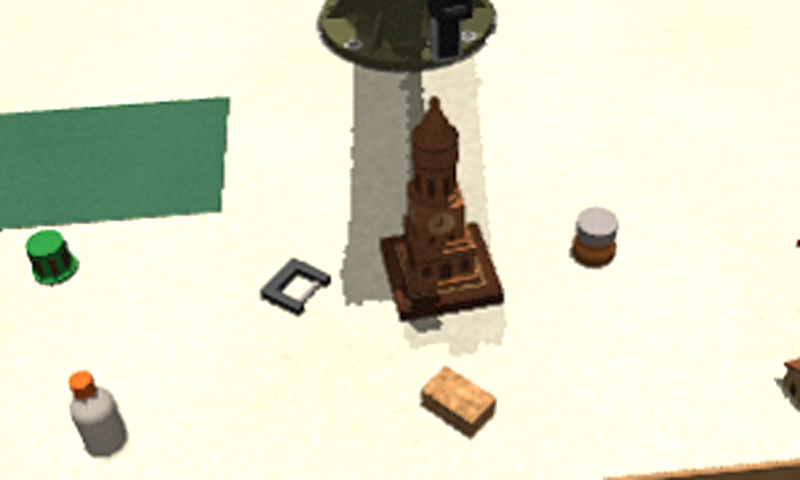

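The complete tower stands upright, from the plinth at about (440,275) to the ball at (434,100). The gripper is clear of it and the bystanders in view are where they were.

```bash
python3 -c "
from bench import manip
print(manip.finish_job())"
```

```text
the job is handed in; nothing more can be done
None
```

The tower is stacked on the plinth (ground storey, clock storey, lantern, roof), all let go and upright in the last picture, and handed in at about 26 s; the hand-in returned no verdict.

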